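# Fit the missing guide post in the adjustable boss of a board test jig

## Task

The board test jig is missing one guide post. Take the thickest of the three posts from the stand, put its spigot into the hole of the jig's empty boss and press it straight in until its flange sits fully home on the boss, then let go. The boss was clamped by hand a few millimetres off its marked place, so feel for the hole gently with the spigot resting on the boss - never force it down - and leave the other two posts, the open device half and the tweezers where they are.

Things in the scene. Friction and masses are not known exactly. Their poses are not given: they have to be found in the camera images.
- jig: Board test jig, fixed: grey base plate 130 (x) x 212 (y) mm, top 18 mm above the bench; black board nest up to 33 mm high in the middle. Right rear (x +26, y -75 mm): steel boss with a guide post already home, top 90 mm high; leave it. Left front: the empty boss. Origin: centre of the plate at bench height; at yaw 0 x points away from the robot, y to its left.
- boss_place (a point): Marked place of the empty boss's hole: a point fixed on the jig (x -26, y +75 mm), at the height of the boss's flat top face, 54 mm above the bench. The boss (round, steel, 40 mm across) is clamped rigidly on a cross slide, off this mark by up to 4 mm along the jig's x and up to 4 mm along its y. Its hole is in the centre of the round boss, so up to 5.7 mm from here.
- hole_end (a point): How deep the spigot goes: 22 mm straight below boss_place (and as far off as the hole itself). The hole is vertical, blind, unchamfered, 13.4 mm wide, 25.5 mm deep, with a black plastic gripping bush: the spigot goes in freely for 12 mm, then takes a steady push of about 8 N over the last 10 mm (no springing back), until the flange lies on the boss's face.
- post_thick: Post to fit: turned steel guide post, the thickest in the stand, about 120 g. From the foot up: spigot 12 mm diameter, 22 mm long, 0.6 mm bevel at its foot; flange 28 mm diameter, 4 mm thick; column 20 mm diameter, 32 mm tall, to grip. Origin: centre of the spigot's foot, z up the post. Starts upright, foot 10 mm, flange underside 32 mm above the bench.
- post_middle: Other post of the same shape, column 16 mm diameter, spigot 10 mm; stands in the stand and stays there. Origin as before.
- post_thin: Other post of the same shape, column 12 mm diameter, spigot 8 mm; stands in the stand and stays there. Origin as before.
- post_stand: Post stand, fixed to the bench: black base 176 (x) x 46 (y) x 8 mm with three aluminium cups, 33 mm across and 32 mm high, at x -56, 0 and +56 mm, with holes 13.4 mm wide. Which post stands in which cup differs from time to time. Origin: centre of the base at bench height.
- case_half: Bystander: open half of a pocket device with its board, 147 x 90 x 19 mm, lying behind the jig. Origin: centre of its underside.
- tweezers: Bystander: steel tweezers, 127 x 18 x 9 mm, lying beside the stand. Origin: centre of the underside.
Things that resemble listed ones, but are neither listed nor needed, are in the scene too. What is shaped like the post_thick but green or red is not meant.

How it is judged (in metres and radians):
On the way, in this order (a step that is already met when the one before it is completed fails the run):
1. the thickest post has been lifted out of its cup (z of post_thick in the frame of post_stand above 0.035 m), for 0.1 s.
2. its spigot stands upright in the mouth of the boss's hole (z of post_thick in the frame of boss_place below -0.005 m and horizontal distance between post_thick and boss_place below 0.008 m and angle between post_thick's own z axis and vertical below 0.12 rad), for 0.05 s.
At the end, for the whole second after the job is handed in: The thickest post stands at rest in the empty boss's hole, upright within 0.06 rad, its flange on the boss's top face to within 2 mm (foot at least 20 mm below the face), foot within 8 mm of the marked place; the other two posts are still down in the stand (z of post_thick in the frame of boss_place below -0.02 m and horizontal distance between post_thick and boss_place below 0.008 m and angle between post_thick's own z axis and vertical below 0.06 rad and linear speed of post_thick below 0.01 m/s and z of each of post_middle, post_thin in the frame of post_stand below 0.014 m); the robot touches nothing.
It fails at once if the post is pressed against the jig with more than 60 N (contact force between post_thick and jig above 60 N).
It fails at once if another post is moved more than 20 mm (distance of any of post_middle, post_thin from where it was at the start of the episode above 0.02 m).
It fails at once if the device half or the tweezers are moved more than 30 mm (distance of any of case_half, tweezers from where it was at the start of the episode above 0.03 m).
It also fails if it takes over 61 s, if anything falls off the work surface, if the arm or the gripper's body presses on something with over 40 N, if the wrist force passes 120 N, or if a joint passes its speed limit or range.

## Robot

A 6-joint arm with a two-finger parallel gripper is mounted at the origin on a cart in front of the work surface, level with it; the furniture and walls round the work are solid. World frame = base frame: x ahead of the robot, y to its left, z up, the work surface at z = 0. Lengths are in mm, angles in rad, forces in N, time in s.
With the tool pointing down it reaches from about 400 to 825 mm from the base axis. Payload 7 kg.
Tool frame: the origin (TCP) lies at the very end of the fingers, on their centre line; the grasp point (between the pads) lies 19 mm behind it; z points along the fingers, y is the direction in which the jaws open and shut (so a half turn about z gives the same grasp; the last joint's range is limited). The gripper opens to 88 mm and grips with 3 to 60 N. Pads are 19 mm wide; open, the fingers measure 130 mm over their backs; the gripper's body (78 mm by 193 mm) begins 47 mm behind the grasp point.
Start: joints at [1.396, 0.359, 0.012, 0, -1.224, -0.288], TCP at [301.362, 603.967, 226.561] pointing down, gripper open.
Joint ranges: [-3.07, 3.07], [-1.43, 2.12], [-1.02, 1.25], [-3.03, 1.67], [-3.05, -0], [-3.03, 3.03]. Speed limits (rad/s): [2.39, 2.39, 3.01, 3.14, 3.14, 3.14].

## Interface

Orientations are given as a unit quaternion [x, y, z, w].
In Python, from plant import bot gives the robot as it stands. Calls block until the motion is done:
- bot.move_ptp(position, orientation): joint-space move of the TCP to a pose.
- bot.line_to(position, velocity=150, ori=None): straight line of the TCP; ori=None keeps the orientation; velocity is the mean speed in mm/s.
- bot.move_joints(angles): joint-space move.
- bot.move_gripper(opening, force=None): finger opening in mm; force is the grip in N (None keeps the last); returns when the fingers have stopped.
- bot.pause(seconds).
- bot.solve_ik(position, orientation): joint angles nearest the present ones, or None.
- bot.read_state(): the state.
- bot.camera(name): name is "scene" or "top" or "wrist"; returns the picture (420x560x3 uint8, red, green, blue); there is no depth.
- bot.get_calibration(name): a dict with "fx", "fy", "cx", "cy" (pixels), "view" (4x4, takes a point from world to camera coordinates); the wrist camera has in their place "T_tool_cam" (4x4, takes a point from camera to tool coordinates, whose origin is the TCP and whose axes are the flange's). Camera axes: x right, y up, looking along -z (the intrinsics and any distortion apply to the point x, -y, -z); pixel columns grow to the right and rows downward; lengths in mm; the calibration is good to about 2 mm. A picture is of the moment at which its call begins: read the wrist's pose just before it. get_calibration takes no time and is no camera call.
A pose or a line that the arm cannot do raises bot.Unreachable and nothing moves.
- bot.close_job(): hands the job in, once; it reports no verdict.
The state is a dict: "t": time; "joint_pos": joint angles; "qvel": joint speeds; "tau": joint torques, N m; "tcp_pos": TCP position; "eef_rot": TCP orientation; "contact_force": force on the tool from outside, world axes, zero at the start; "moment": the same for the moment, N m; "width": finger opening in mm.
Only numpy, scipy, OpenCV 4.12 (cv2) and the standard library are available. Lean on these libraries where they do the work, as an engineer would, in place of code of your own. Each camera call takes 0.05 s, during which the arm holds its last target. There are 200 camera calls.

## Working session

There is one attempt and no reset: what is moved stays moved. The work goes in short steps, each a Python script; the robot and the scene stay as the last script left them, time stands still between calls to the robot, and variables do not carry over. Pictures are saved under pics/ and viewed, about 8 in all and at most 12, crops included, and the job is handed in when it is done.

```bash
ls; mkdir -p pics; python3 - <<'E'
from plant import bot
import cv2
for n in("top","scene"):
    im=bot.camera(n); cv2.imwrite(f"pics/{n}0.png",im[:,:,::-1]); 
    c=bot.get_calibration(n); print(n,c)
print(bot.get_calibration("wrist")); print(bot.read_state())
E
```

```text
pics
top {'fx': 394.25218067414045, 'fy': 394.25218067414045, 'cx': 268.1502783179763, 'cy': 211.5510785524396, 'view': array([[ 7.71094305e-03, -9.99968913e-01, -1.64730867e-03,
         2.13818712e+02],
       [ 9.97275912e-01,  7.56930661e-03,  7.33720753e-02,
        -5.72655591e+02],
       [-7.33573254e-02, -2.20858915e-03,  9.97303276e-01,
        -8.64576696e+02],
       [ 0.00000000e+00,  0.00000000e+00,  0.00000000e+00,
         1.00000000e+00]])}
scene {'fx': 542.6955046492484, 'fy': 542.6955046492484, 'cx': 284.7884850592979, 'cy': 212.10126584526947, 'view': array([[ 4.98219154e-01, -8.66996101e-01, -9.76911770e-03,
        -6.28780896e+01],
       [ 6.43516031e-01,  3.62198352e-01,  6.74314075e-01,
        -4.72513431e+02],
       [-5.81089316e-01, -3.42242772e-01,  7.38380046e-01,
        -5.36176285e+02],
       [ 0.00000000e+00,  0.00000000e+00,  0.00000000e+00,
         1.00000000e+00]])}
{'fx': 317.3177071528138, 'fy': 317.3177071528138, 'cx': 280.02786969410715, 'cy': 214.63602191453694, 'T_tool_cam': array([[ 8.28519850e-04,  9.69079693e-01,  2.46746553e-01,
    
[... 248 characters left out ...]
0,
         1.00000000e+00]])}
{'t': 0.1, 'joint_pos': array([ 1.39609161e+00,  3.59285396e-01,  1.11608602e-02, -2.81236514e-04,
       -1.22408698e+00, -2.88088684e-01]), 'qvel': array([-0.00089487, -0.00144711,  0.00339231,  0.00144563, -0.00081818,
       -0.00043702]), 'tau': array([-6.45141772e-04, -5.84163952e+01,  2.93754315e+01,  7.01553002e+00,
        1.02662118e-02, -4.93181142e-05]), 'tcp_pos': array([301.20054993, 603.59706819, 225.74512413]), 'eef_rot': array([ 9.73335796e-01, -2.29383762e-01, -9.19110879e-05,  7.13951243e-04]), 'contact_force': array([-0.23624775, -0.09317461,  0.02717459]), 'moment': array([-0.03472439, -0.00968348,  0.04264033]), 'width': 87.58873137002905}
```

View pics/top0.png

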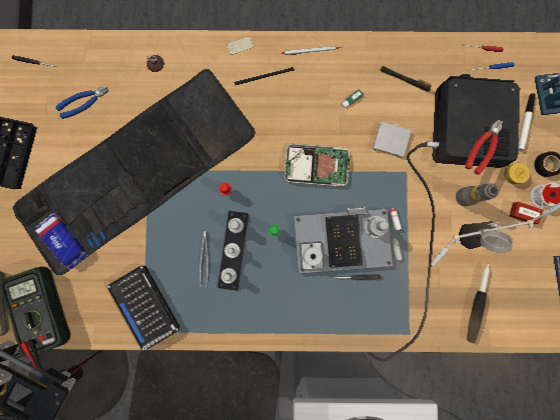

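View pics/scene0.png

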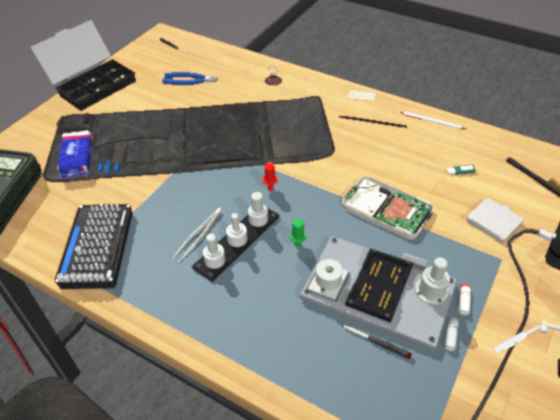

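Top view: the stand has three posts at about (236,222), (233,252) and (229,275). The empty boss is at about (312,257), the fitted boss at (377,227), and there are red and green decoys at (225,188) and (273,231). Next I'll enlarge the stand and boss to identify the thickest post.

```bash
python3 - <<'E'
import cv2,numpy as np
t=cv2.imread("pics/top0.png");s=cv2.imread("pics/scene0.png")
a=cv2.resize(t[205:297,190:270],(400,460),interpolation=cv2.INTER_CUBIC)
b=cv2.resize(s[185:277,195:275],(400,460),interpolation=cv2.INTER_CUBIC)
cv2.imwrite("pics/crop1.png",np.hstack([a,b]))
E
```

```text
(no output)
```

View pics/crop1.png

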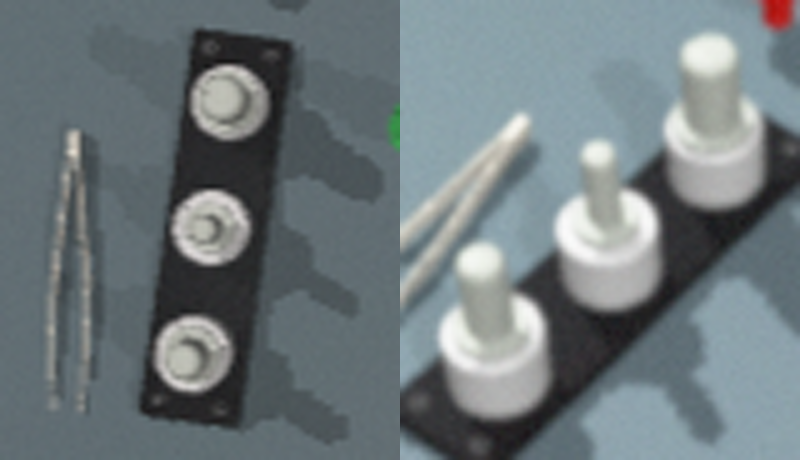

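The thickest post is the far one, at top (235,224). The middle post is near, at (228,275), and the thin one is in the centre, at (232,250). The column and its width stand out clearly in both views. The red and green look-alikes are excluded. Next come the rays.

```bash
cat > h.py <<'E'
from plant import bot
import cv2,numpy as np
from scipy.spatial.transform import Rotation as R
def q(yaw): # tool down, tool x axis at world angle yaw
    return np.array([np.cos(yaw/2),np.sin(yaw/2),0,0])
def pose(name,st=None):
    c=bot.get_calibration(name)
    if name=="wrist":
        T=np.eye(4);T[:3,:3]=R.from_quat(st["eef_rot"]).as_matrix();T[:3,3]=st["tcp_pos"]
        return c,T@c["T_tool_cam"]
    return c,np.linalg.inv(c["view"])
def cast(name,px,z,st=None):
    c,M=pose(name,st)
    d=M[:3,:3]@np.array([(px[0]-c["cx"])/c["fx"],-(px[1]-c["cy"])/c["fy"],-1])
    return M[:3,3]+d*(z-M[2,3])/d[2]
def proj(name,p,st=None):
    c,M=pose(name,st); v=np.linalg.inv(M)@np.r_[p,1]
    return np.array([c["cx"]-c["fx"]*v[0]/v[2],c["cy"]+c["fy"]*v[1]/v[2]])
def shot(name,fn):
    st=bot.read_state(); im=bot.camera(name)[:,:,::-1].copy(); cv2.imwrite(f"pics/{fn}.png",im); return st,im
E
python3 - <<'E'
from h import *
np.set_printoptions(precision=1,suppress=True)
f=lambda u,v:(190+u/5,205+v/5)
g=lambda u,v:(195+u/5,185+v/5)
print("bot",bot.get_calibration("wrist").get("dist"))
print("thick top",cast("top",f(222,97),68),"scene",cast("scene",g(710,58) if 0 else (195+310/5,185+55/5),68))
print("mid",cast("top",f(185,357),68),"thin",cast("top",f(206,228),68))
cs=[cast("top",f(*p),8) for p in((193,30),(292,42),(240,425),(142,410))]
for c in cs:print(c)
print("mean",np.mean(cs,0)); a=cs[0]+cs[1]-cs[2]-cs[3]; print("yaw",np.arctan2(a[1],a[0]), np.linalg.norm(a)/2)
print("boss",cast("top",(312,256),54),"scene",cast("scene",(329,272),54))
print("fitted post",cast("top",(377,226),90), cast("scene",(440,264),90))
pc=[cast("top",p,18) for p in((293,213),(390,206),(397,265),(298,273))]
for c in pc:print(c)
E
```

```text
bot None
thick top [539.7 289.5  68. ] scene [540.9 290.7  68. ]
mid [430.2 303.6  68. ] thin [484.2 295.5  68. ]
[572.6 308.4   8. ]
[567.4 263.2   8. ]
[394.7 284.6   8. ]
[401.  328.8   8. ]
mean [483.9 296.3   8. ]
yaw -0.12072998234443005 173.4255323960736
boss [473.7 123.3  54. ] scene [470.5 121.   54. ]
fitted post [537.7  -7.   90. ] [536.5 -20.7  90. ]
[568.4 162.2  18. ]
[585.9 -56.6  18. ]
[453.8 -70.2  18. ]
[434.4 150.6  18. ]
```

```bash
python3 - <<'E'
from h import *
np.set_printoptions(precision=2,suppress=True)
bot.move_ptp([540,290,140],q(-0.12))
bot.move_gripper(50,30)
st,im=shot("wrist","w1")
print(st["t"],st["tcp_pos"],st["eef_rot"],st["contact_force"],st["joint_pos"],bot.read_state()["t"],proj("wrist",[540,290,68],st))
E
```

```text
2.425 [540.   289.96 139.98] [ 1.   -0.06 -0.    0.  ] [-0.12 -0.15  0.03] [ 0.81  0.33 -0.25 -0.   -1.    0.64] 2.475 [279.92 222.67]
```

View pics/w1.png

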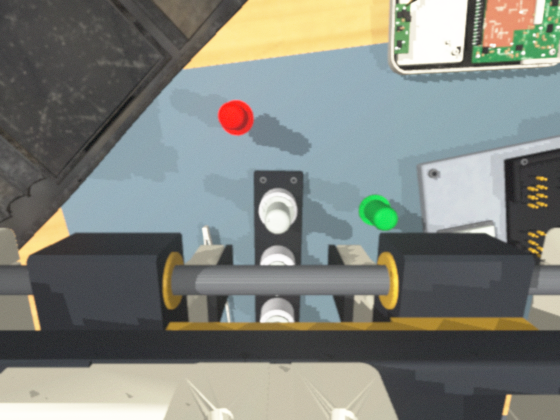

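Wrist view: the thick post's column top is at about (278,216), with the other posts behind it along the stand. The green look-alike is at (378,211) and the red one at (236,118), both clear of the jaws. I'll refine from an enlarged crop.

```bash
python3 - <<'E'
import cv2
a=cv2.imread("pics/w1.png")[165:245,238:318]
cv2.imwrite("pics/crop2.png",cv2.resize(a,(560,560),interpolation=cv2.INTER_CUBIC))
E
```

```text
(no output)
```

View pics/crop2.png

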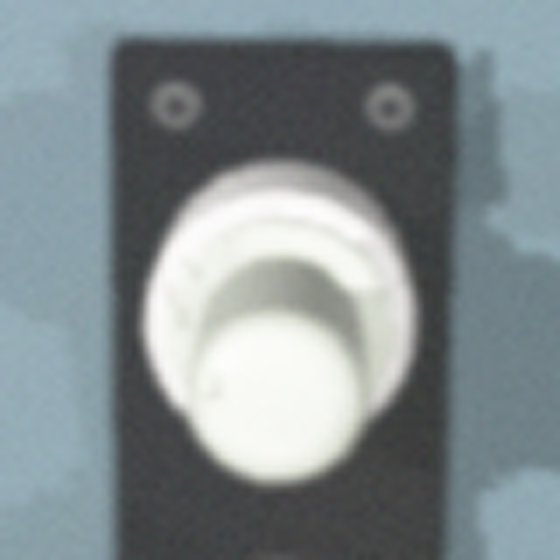

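```bash
python3 - <<'E'
from h import *
np.set_printoptions(precision=2,suppress=True)
print(cast("wrist",(277.3,221.6),68,dict(eef_rot=q(-.12),tcp_pos=[540,289.96,139.98])))
def s(l):
    st=bot.read_state();print(l,round(st["t"],2),st["tcp_pos"],st["contact_force"],st["moment"],round(st["width"],2));return st
bot.line_to([540.7,291.2,80],120,q(-.12)); s("above")
bot.line_to([540.7,291.2,41],60); s("down")
bot.move_gripper(15,4); s("grip4")
E
```

```text
[541.06 291.86  68.  ]
above 3.12 [541.06 291.38  80.37] [ 0.71  0.04 -0.42] [-0.02 -0.05 -0.04] 49.88
down 3.92 [540.87 291.31  41.05] [ 0.64 -1.2  -0.4 ] [-0.04 -0.04  0.06] 50.01
grip4 4.53 [540.8  291.34  41.18] [ 0.38 -0.89  1.53] [0.07 0.05 0.01] 19.68
```

The grip width of 19.7 mm matches the 20 mm column. I'll tighten the grip, lift, and move over the jig to look at the boss.

```bash
python3 - <<'E'
from h import *
np.set_printoptions(precision=2,suppress=True)
def s(l):
    st=bot.read_state();print(l,round(st["t"],2),st["tcp_pos"],st["contact_force"],st["moment"],round(st["width"],2));return st
bot.move_gripper(15,45); s("grip45")
bot.line_to([540.7,291.2,110],80); s("lift")
# post foot is 31 mm below TCP; look from above boss with foot z~ 54+45
bot.move_ptp([430,122,130],q(0.08)); s("over")
bot.pause(0.3)
st,im=shot("wrist","w2"); s("look")
print(proj("wrist",[472,122,54],st), st["joint_pos"])
np.save("st2.npy",np.r_[st["tcp_pos"],st["eef_rot"]])
E
```

```text
grip45 4.74 [540.79 291.35  41.17] [-0.67  0.36  1.65] [0.08 0.12 0.05] 18.92
lift 5.76 [540.34 290.9  109.41] [-0.   -0.04 -1.32] [-0.07  0.01  0.01] 19.34
over 6.58 [430.26 122.   130.33] [ 0.68 -0.21 -1.16] [-0.02 -0.1   0.02] 19.04
look 6.93 [430.13 122.32 129.65] [ 1.69  1.19 -1.5 ] [-0.05 -0.01  0.06] 18.79
[285.37 166.67] [ 0.72  0.07 -0.61  0.   -0.89  0.93]
```

View pics/w2.png

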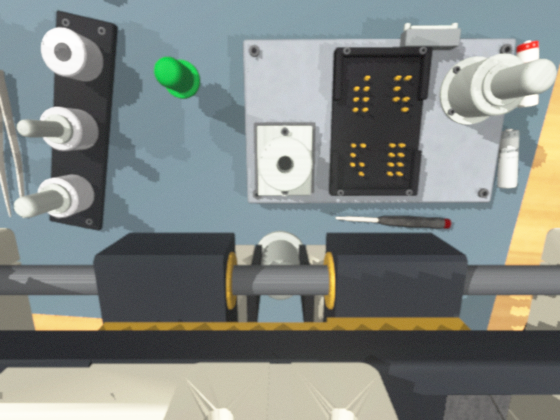

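The thick cup is empty and the post is in the jaws at (282,250). The boss hole is a dark disc at about (285,163), and the other posts are undisturbed. Next I'll measure the hole centre.

```bash
python3 - <<'E'
from h import *
np.set_printoptions(precision=2,suppress=True)
v=np.load("st2.npy");st=dict(tcp_pos=v[:3],eef_rot=v[3:])
im=cv2.imread("pics/w2.png");g=cv2.cvtColor(im,cv2.COLOR_BGR2GRAY)
for th in(60,90,120):
    m=(g[148:178,268:302]<th).astype(np.uint8);n,l,s,c=cv2.connectedComponentsWithStats(m)
    k=1+np.argmax(s[1:,4]);p=c[k]+[268,148];print(th,s[k],p,cast("wrist",p,54,st))
# jig screws/plate corners z18 -> boss_place
pc=np.array([cast("wrist",p,18,st) for p in((244.5,40.5),(247.5,203),(492,201.5),(515,40))]);print(pc)
a=cv2.resize(im[120:285,230:340],(480,720)[::1],interpolation=cv2.INTER_CUBIC)
cv2.imwrite("pics/crop3.png",cv2.resize(im[125:285,230:340],(412,600),interpolation=cv2.INTER_CUBIC))
E
```

```text
Traceback (most recent call last):
ValueError: attempt to get argmax of an empty sequence
```

```bash
python3 - <<'E'
from h import *
np.set_printoptions(precision=2,suppress=True)
v=np.load("st2.npy");st=dict(tcp_pos=v[:3],eef_rot=v[3:])
im=cv2.imread("pics/w2.png");g=cv2.cvtColor(im,cv2.COLOR_BGR2GRAY)
print(g[163,270:300],g[150:178,285])
for th in(110,130,150):
    m=(g[148:178,268:302]<th).astype(np.uint8);n,l,s,c=cv2.connectedComponentsWithStats(m)
    if n<2: continue
    k=1+np.argmax(s[1:,4]);p=c[k]+[268,148];print(th,s[k],p,cast("wrist",p,54,st))
cv2.imwrite("pics/crop3.png",cv2.resize(im[125:285,230:340],(412,600),interpolation=cv2.INTER_CUBIC))
E
```

```text
[246 246 246 246 244 235 209 156 108  77  66  70  69  72  71  68  69  70
  68  69  79 100 131 179 225 243 245 245 245 245] [246 246 247 246 239 196 120  78  67  68  72  69  70  68  71  71  70  71
  71  82 109 136 170 209 237 243 244 246]
110 [ 10   9  14  14 148] [284.64 163.21] [474.46 122.75  54.  ]
130 [ 10   8  14  16 170] [284.49 163.41] [474.31 122.85  54.  ]
150 [  9   8  16  16 193] [284.51 163.73] [474.08 122.81  54.  ]
```

View pics/crop3.png

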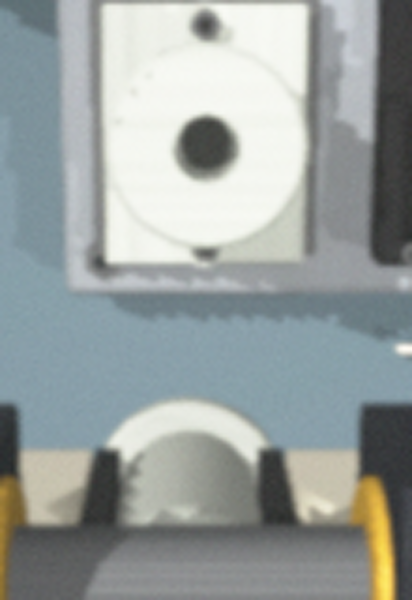

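```bash
python3 - <<'E'
from h import *
np.set_printoptions(precision=2,suppress=True)
v=np.load("st2.npy");st=dict(tcp_pos=v[:3],eef_rot=v[3:])
M=R.from_quat(v[3:]).as_matrix()
for px in((279.9,231.1),(258.5,245),(301.8,245)):
    for dz in(-9,-5): print(px,dz,M.T@(cast("wrist",px,v[2]+dz,st)-v[:3]))
E
```

```text
(279.9, 231.1) -9 [12.92 -0.23  8.99]
(279.9, 231.1) -5 [14.16 -0.23  4.99]
(258.5, 245) -9 [  4.79 -12.17   8.99]
(258.5, 245) -5 [  6.23 -11.89   4.99]
(301.8, 245) -9 [ 4.81 12.    9.  ]
(301.8, 245) -5 [ 6.24 11.71  5.  ]
```

```bash
cat >> h.py <<'E'
def fz(n=3):
    a=[]
    for _ in range(n): bot.pause(0.02); a.append(bot.read_state()["contact_force"])
    return np.mean(a,0)
def descend(x,y,z,zmin,step,fmax,f0,v=20):
    """step down until the push exceeds fmax; returns commanded z and force"""
    while z>zmin:
        z-=step; bot.line_to([x,y,z],v); f=fz()-f0
        if f[2]>fmax: break
    return z,f
E
python3 - <<'E'
from h import *
np.set_printoptions(precision=2,suppress=True)
x,y=474.7,122.8
bot.line_to([x,y,100],120,q(.08)); bot.line_to([x,y,88],60); bot.pause(.2)
f0=fz(6); np.save("f0.npy",f0)
z,f=descend(x,y,88,79,0.5,3,f0)
st=bot.read_state(); print(z,f,f0,st["t"],st["tcp_pos"],st["moment"],st["width"])
E
```

```text
79.0 [ 0.43 -0.73  0.07] [-0.16  0.68 -1.09] 13.5833 [474.69 122.78  78.96] [-0.03 -0.04  0.  ] 19.04893226750626
```

There is no contact force with the foot about 6 mm below the face, so the spigot is in the hole. I'll go on gently while watching lateral forces, then press.

```bash
python3 - <<'E'
from h import *
np.set_printoptions(precision=1,suppress=True)
f0=np.load("f0.npy"); x,y,z=474.7,122.8,79.
while z>61:
    z-=1 if z>65 else .5
    bot.line_to([x,y,z],20); f=fz()-f0; st=bot.read_state()
    print(z,st["tcp_pos"],f,round(st["t"],2))
    if f[2]>16 or np.hypot(*f[:2])>8: break
E
```

```text
78.0 [474.7 122.8  78. ] [ 0.4 -0.4 -0.2] 13.88
77.0 [474.7 122.8  76.9] [ 0.2 -1.1 -0.1] 14.18
76.0 [474.7 122.8  76. ] [ 0.3 -1.   0.2] 14.48
75.0 [474.7 122.8  75. ] [ 0.3 -0.4 -0.1] 14.78
74.0 [474.7 122.8  74. ] [ 0.8 -1.1 -0.1] 15.08
73.0 [474.8 122.8  73.1] [-0.3 -0.7  1.8] 15.38
72.0 [474.9 122.9  72.4] [-1.3 -1.3  6.2] 15.68
71.0 [474.9 122.9  71.4] [-1.8 -1.5  6. ] 15.98
70.0 [474.9 122.9  70.4] [-1.2 -1.5  7.2] 16.28
69.0 [474.9 122.9  69.4] [-1.7 -1.2  7.5] 16.58
68.0 [474.9 122.9  68.4] [-0.9 -1.   7.5] 16.88
67.0 [474.9 122.9  67.4] [-1.6 -0.5  7.6] 17.18
66.0 [474.9 122.8  66.4] [-1.5 -1.2  7.4] 17.48
65.0 [474.9 122.9  65.4] [-2.  -1.   7.7] 17.78
64.5 [474.9 122.9  65. ] [-2.  -1.5  8.1] 18.08
64.0 [474.9 122.9  64.5] [-1.7 -1.3  8.5] 18.38
63.5 [474.9 122.9  64. ] [-1.8 -0.9  8.5] 18.68
63.0 [475.  122.9  63.5] [-2.1 -0.9  8.5] 18.98
62.5 [474.9 122.8  63.1] [-2.2 -1.2  9.3] 19.28
62.0 [475.  122.9  63. ] [-4.2 -1.7 15.1] 19.58
61.5 [475.1 122.9  62.9] [-5.7 -2.2 19.8] 19.88
```

It bottomed at TCP z 63.0, exactly the expected home height. I'll ease off, release, retract and look.

```bash
python3 - <<'E'
from h import *
np.set_printoptions(precision=2,suppress=True)
bot.line_to([474.7,122.8,62.9],20); bot.pause(.2)
bot.move_gripper(45); bot.pause(.2)
print(bot.read_state()["contact_force"])
bot.line_to([474.7,122.8,130],80); bot.line_to([430,122,180],150); bot.pause(.4)
st,im=shot("wrist","w3"); st2,t=shot("scene","s3")
a=im[100:300,180:400]; b=t[180:340,270:480]
cv2.imwrite("pics/fin.png",np.hstack([cv2.resize(a,(396,360),interpolation=3),cv2.resize(b,(396,360),interpolation=3)]))
print(st["t"],st["tcp_pos"],st["contact_force"],st["width"],proj("wrist",[474.3,122.8,90],st),proj("scene",[474.3,122.8,90]))
E
```

```text
[-0.39 -0.38  0.17]
23.2 [430.07 121.9  179.56] [-0.4  -0.12 -0.68] 45.05188502364287 [283.63 161.49] [330.34 254.92]
```

View pics/fin.png

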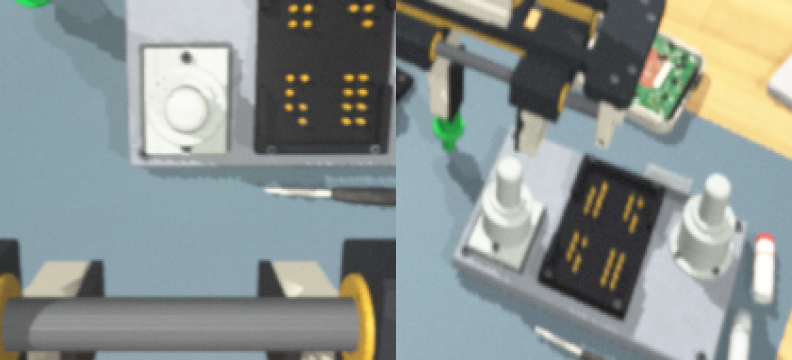

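The post stands upright, with its column top at wrist pixel (283,161), as predicted. Its flange is down on the boss, the same as the fitted post, and the gripper is clear.

```bash
python3 -c "
from plant import bot
bot.close_job()"
```

```text
the job is handed in; nothing more can be done
```

The thickest post is in the empty boss with its flange home, and I handed the job in at about 23 s of robot time. No verdict was reported.

- **Which post:** I took the thickest one, from the far cup. The grip width of about 19–20 mm matched its 20 mm column.
- **Finding the hole:** The wrist camera put it at about (474, 123) mm. The top camera agreed within about 1 mm, but the scene camera was off by about 4 mm, so I did not rely on it. The spigot entered on the first gentle descent, so no search was needed.
- **Pressing in:** It went in freely for about 12 mm, then took a steady push of 6–9 N. It stopped hard at TCP height 63.0 mm, which is the expected home height, and the peak push was about 20 N.
- **Last checks:** After letting go, the post was upright where predicted, with its flange on the boss, and the contact force was near zero. The pictures taken just after pick-up showed the other two posts in the stand and the tweezers in place. I did not look at those again at the end. The device half still showed in the final picture, partly hidden by the gripper.

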